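Set out the hallway turntable tray

ROBOT

A 6-joint arm with a two-finger parallel gripper is mounted at the origin on the work surface. World frame = base frame: x ahead of the robot, y to its left, z up, the work surface at z = 0. Lengths are in m, angles in rad, forces in N, time in s.
With the tool pointing down it reaches from about 0.35 to 0.975 m from the base axis. Payload 4.9 kg.
Tool frame: the origin (TCP) lies at the centre of the arm's flange, where the gripper is bolted on; the fingertips stand 173 mm ahead of it and the grasp point (between the pads) lies 155 mm ahead of it (bot.tip_reach is the distance from the TCP to the fingertips, in m); z points along the fingers, y is the line along which they close (so a half turn about z gives the same grasp; the last joint's range is limited). The gripper opens to 85 mm and grips with 20 to 120 N. Pads are 22 mm wide; open, the fingers measure 114 mm over their backs; the gripper's body (76 mm by 85 mm) begins 54 mm behind the grasp point. The pads swing forward as they close: fully open they stand 13 mm farther back than shut.
Start: joints at [-1.373, 0.053, 1.613, -0, 1.476, -0.119], TCP at [0.195, -0.594, 0.405] pointing down, gripper open.
Joint ranges: [-3.01, 3.01], [-1.01, 2.22], [0.06, 2.58], [-1.02, 4.17], [0.09, 2.62], [-3.14, 3.14]. Speed limits (rad/s): [2.57, 2.57, 3.14, 3.14, 3.14, 3.14].

INTERFACE

Orientations are given as a unit quaternion [w, x, y, z].
In Python, from plant import sense, capture, workorder, trace, bot gives the robot as it stands. The module is installed in compiled form; this text tells all that it offers.
- The arm moves only by the shell command python3 -m creep 'ROWS'. ROWS is JSON, a list of rows, each a list of 7 numbers: the gripper's target within -1 to 1 (fully open at 1, half-way at 0, shut at -1), then the shift along the tool's x, y, z normalised to -1 to 1, where 1 is 0.025 m, then the turn, a rotation vector about the tool's x, y, z normalised to -1 to 1, where 1 is 5 degrees. A call has 1 to 10 rows; each row shifts and turns the commanded pose from where the row before left it, along the tool's axes as they then stand; what a row does not reach is not made up. A row lasts 1/10 s, in which the tool goes at most 50 mm and 8.59 degrees, less where a joint would pass 70% of its speed; a pose out of reach is approached as far as the arm can. A call with a number of a shift or a turn outside -1 to 1 is refused whole. A call with a gripper value outside its range is refused whole. The fingers move at their own pace and stop on an object; the grip force is fixed at half the most. Time passes only in rows, so rows that do not move let the fingers close. It gives the time, the measured TCP pose, the force, the opening and the grip force at its end, in the units of the state.
- sense(): the state, without advancing time (a new reading comes with each control period).
- capture(name): name is "scene" or "top" or "wrist"; returns a dict with "frame" (480x640x3 uint8, red, green, blue), "z_map" (480x640 float32, m along the optical axis (not along the pixel's ray), 0 where there is no reading), "camera_matrix" (3x3 intrinsics, pixels), "pose" (4x4, takes a point from camera to world coordinates). Camera axes: x right, y up, looking along -z (the intrinsics and any distortion apply to the point x, -y, -z); pixel columns grow to the right and rows downward; lengths in m; the calibration is good to about 2 mm. A picture is of the moment at which its call begins.
- workorder.sign_off(): hands the job in; it is judged then, once.
Trained networks look in the newest picture that a camera, given by its name, has taken for a name from the list of things; names that differ only in an ending like _2 or _b are one class to them, and where a whole thing is asked for, a point or a joint stands for the part that bears it (a point fixed in the world has none). Each returns a list of dicts, best first, with "conf" (0 to 1); they miss things now and then, are a little off and sometimes report something else, mostly with a low value. They report only what shows in the picture. A call takes as long as a camera call.
- trace(query, camera): "pixels" (480x640 bool, what is visible of it) and "extent" ([centre column, centre row, width, height] in pixels, round what is visible of it).
The state is a dict: "clock": time; "joint_positions": joint angles; "qvel": joint speeds; "tau": joint torques, N m; "position": TCP position; "eef_rot": TCP orientation; "force": force on the tool from outside, world axes, zero at the start; "torque": the same for the moment, N m; "width": finger opening in m; "gripper_force": force on a finger pad.
Only numpy, scipy, OpenCV 4.12 (cv2) and the standard library are available. Lean on these libraries where they do the work, as an engineer would, in place of code of your own. Each camera call takes 0.05 s, during which the arm holds its last target. There are 200 camera calls.

TASK

Gather four things from the hall console onto the round wooden turntable tray, each in the middle of its own coaster: the green glass bud vase upright on the white coaster, the orange cup upright on the black one, the mailbox key with the white head lying flat on the blue one, and the steel bottle opener lying flat on the yellow one. Set each thing down gently rather than dropping it, and leave the amber vase and the key with the black head where they are.

Things in the scene. Friction and masses are not known exactly. Their poses are not given: they have to be found in the camera images.
- vase_green: Green glass bud vase, empty, about 50 mm across at its belly (18 to 36 mm up), 100 mm tall, with a straight neck 26 mm across from 60 mm up to the open mouth; 100 to 190 g. Stands upright, round about z. Origin: centre of its underside, z up. To go on the white coaster.
- cup: Orange cup, stiff, open at the top, 65 mm tall, 52 mm across at the foot and 58 mm at the rim, wall 3 mm, 45 to 80 g. Stands upright, round about z. Origin: centre of its underside, z up. To go on the black coaster.
- key_white: Mailbox key with a white head, 62 mm long and lying flat: a flat rounded plastic head 25 mm wide and 10 mm thick from x = -31 to x = +1 mm (25 mm wide at its round end about x = -18 mm, straight sides 22 mm apart from x = -12 to +1 mm), then a flat steel blade 8 mm wide and 4 mm thick to x = +31 mm. Origin: middle of its length and width, on the underside; x runs from head to blade, z up. About 20 g. To go on the blue coaster.
- opener: Steel bottle opener lying flat, 84 mm long, 8 mm thick: a straight bar handle 15 mm wide from x = -42 to x = +12 mm, then a round loop 35 mm across out to x = +42 mm; about 60 g, balances within 10 mm of the origin. Origin: middle of its length and width, on the underside; x runs from handle to loop, z up. To go on the yellow coaster.
- coaster_white: White round coaster, 90 mm across and 6 mm thick, fixed on the turntable; its top is 26 mm above the shelf. Origin: centre of its underside (20 mm above the shelf), z up. The four coasters sit a quarter turn apart, each centred 80 mm from the turntable's middle.
- coaster_black: Black round coaster, 90 mm across and 6 mm thick, fixed on the turntable; its top is 26 mm above the shelf. Origin: centre of its underside (20 mm above the shelf), z up. The turntable is a wooden disc 280 mm across that is fixed and does not turn; its rim is no higher than the coasters' tops.
- coaster_blue: Blue round coaster, 90 mm across and 6 mm thick, fixed on the turntable; its top is 26 mm above the shelf. Origin: centre of its underside (20 mm above the shelf), z up.
- coaster_yellow: Yellow round coaster, 90 mm across and 6 mm thick, fixed on the turntable; its top is 26 mm above the shelf. Origin: centre of its underside (20 mm above the shelf), z up.
- vase_amber: Amber (brown) glass bud vase, loose, the same size and shape as the green one and with the same origin; a look-alike that stays where it is. All loose things, and a blue glass eye bead (42 mm across, 10 mm tall) and a brass tea-light (48 mm across, 26 mm tall), start on the shelf beside the turntable, at least 80 mm apart centre to centre.
- key_black: Key with a black head, loose, the same size and shape as the white-headed one and with the same origin and axes; a look-alike that stays where it is. Fixed household objects up to 135 mm tall stand farther out along the back and sides of the shelf.

How it is judged:
At the end, for the whole second after the job is handed in: Green vase on white, orange cup on black, white-headed key on blue, opener on yellow coaster: each within 15 mm of its centre, resting on it, within 0.12 rad of upright or flat, released, at rest; amber vase and black-headed key within 30 mm of their starts (horizontal distance between vase_green and coaster_white below 0.015 m and z of vase_green in the frame of coaster_white between 0.002 and 0.01 m and angle between each of vase_green, cup, key_white, opener's own z axis and vertical below 0.12 rad and linear speed of each of vase_green, cup, key_white, opener below 0.02 m/s and angular speed of each of vase_green, cup, key_white, opener below 0.2 rad/s and contact force between each of vase_green, cup, key_white, opener and the fingers below 0.05 N and horizontal distance between cup and coaster_black below 0.015 m and z of cup in the frame of coaster_black between 0.002 and 0.01 m and horizontal distance between key_white and coaster_blue below 0.015 m and z of key_white in the frame of coaster_blue between 0.002 and 0.01 m and horizontal distance between opener and coaster_yellow below 0.015 m and z of opener in the frame of coaster_yellow between 0.002 and 0.01 m and distance of each of vase_amber, key_black from where it was at the start of the episode below 0.03 m); the robot touches nothing.
It fails at once if one of the four things is dropped: it moves faster than 0.6 m/s while the fingers do not touch it (a free fall of about 2 cm) ((contact force between vase_green and the fingers below 0.01 N and linear speed of vase_green above 0.6 m/s) or (contact force between cup and the fingers below 0.01 N and linear speed of cup above 0.6 m/s) or (contact force between key_white and the fingers below 0.01 N and linear speed of key_white above 0.6 m/s) or (contact force between opener and the fingers below 0.01 N and linear speed of opener above 0.6 m/s)).
It fails at once if the amber vase or the black-headed key is moved by more than 30 mm (distance of any of vase_amber, key_black from where it was at the start of the episode above 0.03 m).
It also fails if it takes over 112 s, if anything falls off the work surface, if the arm or the gripper's body presses on something with over 40 N, if the wrist force passes 120 N, or if a joint passes its speed limit or range.

## Working session

There is one attempt and no reset: what is moved stays moved. The work goes in short steps, Python scripts to look and compute and a shell command to move; the robot and the scene stay as the last step left them, time stands still between calls to the robot, and variables do not carry over. Pictures are saved under pics/ and viewed, at most 14 in all, crops included, and the job is handed in when it is done.

```bash
mkdir -p pics; cat > h.py <<'E'
import numpy as np, cv2
from plant import sense, capture, workorder, trace, bot
from scipy.spatial.transform import Rotation as R
def cloud(c):
    K=c["camera_matrix"];z=c["z_map"];v,u=np.mgrid[0:480,0:640]
    p=np.stack([(u-K[0,2])/K[0,0]*z,-(v-K[1,2])/K[1,1]*z,-z],-1)
    return p@c["pose"][:3,:3].T+c["pose"][:3,3]
def save(c,n): cv2.imwrite(f"pics/{n}.png",c["frame"][:,:,::-1])
def find(cam,names,c=None):
    c=c or capture(cam); P=cloud(c)
    for n in names:
        for d in trace(n,cam)[:2]:
            m=d["pixels"]&(c["z_map"]>0)
            if m.sum()<5: continue
            q=P[m]; r=cv2.minAreaRect((q[:,:2]*1000).astype(np.float32))
            print(n,round(d["conf"],2),np.round(d["extent"]),"med",np.round(np.median(q,0),3),"zmax",q[:,2].max().round(3),"rect",np.round(r[0]),np.round(r[1]),round(r[2]),"mean",np.round(q[:,:2].mean(0),3))
    return c,P
def st():
    s=sense();q=s["eef_rot"];r=R.from_quat([q[1],q[2],q[3],q[0]]).as_matrix()
    print("t",s["clock"],"pos",np.round(s["position"],4),"x",np.round(r[:,0],3),"y",np.round(r[:,1],3),"w",s["width"],"gf",s["gripper_force"])
    return s,r
E
python3 - <<'E'
from h import *
st()
N="vase_green cup key_white opener coaster_white coaster_black coaster_blue coaster_yellow vase_amber key_black".split()
for k in("top","scene"):
    print(k);c,P=find(k,N);save(c,k)
E
```

```text
t 0.0 pos [ 0.1947 -0.5936  0.4035] x [0.95  0.312 0.   ] y [ 0.312 -0.95  -0.002] w 0.08517127469913126 gf 0.0
top
vase_green 0.74 [127. 211.  32.  23.] med [0.574 0.396 0.05 ] zmax 0.104 rect [584. 412.] [68. 52.] 66 mean [0.575 0.399]
cup 0.87 [204. 191.  27.  27.] med [0.624 0.247 0.026] zmax 0.069 rect [626. 251.] [78. 60.] 40 mean [0.622 0.246]
key_white 0.68 [149. 269.  20.  21.] med [0.451 0.356 0.007] zmax 0.015 rect [457. 357.] [27. 55.] 65 mean [0.453 0.356]
opener 0.77 [492. 217.  25.  32.] med [ 0.59  -0.394  0.007] zmax 0.014 rect [ 584. -392.] [82. 34.] 22 mean [ 0.588 -0.393]
opener 0.21 [407. 287.  24.  19.] med [ 0.419 -0.195  0.05 ] zmax 0.105 rect [ 420. -200.] [46. 44.] 27 mean [ 0.419 -0.197]
coaster_white 0.58 [350. 199.  41.  43.] med [ 0.612 -0.085  0.025] zmax 0.032 rect [613. -86.] [89. 88.] 50 mean [ 0.612 -0.086]
coaster_white 0.46 [339. 249.  43.  37.] med [ 0.504 -0.053  0.025] zmax 0.031 rect [505. -54.] [89. 89.] 87 mean [ 0.504 -0.054]
coaster_black 0.83 [337. 248.  39.  38.] med [ 0.504 -0.053  0.025] zmax 0.031 rect [505. -53.] [88. 87.] 0 mean [ 0
[... 1330 characters left out ...]
026] zmax 0.029 rect [613. -87.] [88. 86.] 40 mean [ 0.614 -0.085]
coaster_black 0.78 [299. 221.  42.  35.] med [ 0.505 -0.053  0.026] zmax 0.031 rect [504. -54.] [89. 87.] 48 mean [ 0.505 -0.053]
coaster_blue 0.68 [324. 260.  45.  41.] med [0.538 0.056 0.026] zmax 0.03 rect [536.  54.] [90. 89.] 71 mean [0.537 0.055]
coaster_yellow 0.93 [272. 283.  47.  37.] med [0.645 0.024 0.026] zmax 0.031 rect [644.  21.] [91. 89.] 4 mean [0.645 0.023]
vase_amber 0.62 [279. 158.  18.  43.] med [ 0.429 -0.193  0.048] zmax 0.103 rect [ 419. -222.] [90. 48.] 83 mean [ 0.427 -0.195]
key_black 0.5 [229. 148.  14.  18.] med [ 0.461 -0.336  0.008] zmax 0.013 rect [ 457. -342.] [58. 29.] 38 mean [ 0.459 -0.336]
```

View pics/top.png

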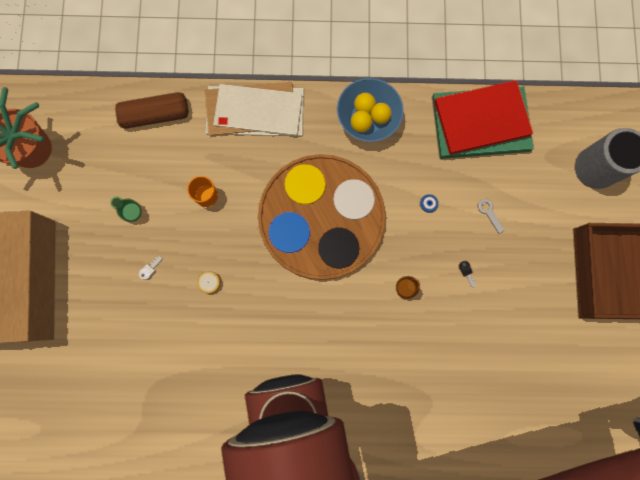

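View pics/scene.png

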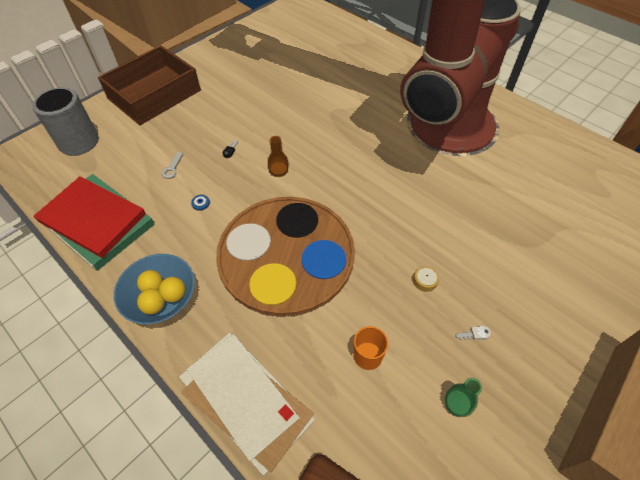

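The top view shows the opener at (490,217), the cup at (204,191), the green vase upright at (127,211) and the white key at (150,268). The coasters are clear, and the network's finds match the picture. I'll start with the opener, which is nearest.

```bash
python3 -m creep '[[0,1,-0.16,0.1,0,0,0],[0,1,-0.16,0.1,0,0,0],[0,1,-0.16,0.1,0,0,0],[0,1,-0.16,0.1,0,0,0],[0,1,-0.16,0.1,0,0,0],[0,1,-0.16,0.1,0,0,0],[0,1,-0.16,0.1,0,0,0],[0,1,-0.16,0.1,0,0,0],[0,1,-0.16,0.1,0,0,0],[0,1,-0.16,0.1,0,0,0]]'; python3 -m creep '[[0,1,-0.16,0.1,0,0,0],[0,1,-0.16,0.1,0,0,0],[0,1,-0.16,0.1,0,0,0],[0,1,-0.16,0.1,0,0,0],[0,0.5,-0.16,0.1,0,0,-0.8],[0,0,0,0,0,0,-0.8],[0,0,0,0,0,0,-0.8],[0,0,0,0,0,0,-0.8]]'
python3 - <<'E'
from h import *
st();c,P=find("wrist",["opener"]);save(c,"w1")
E
```

```text
clock: 2.1
position: [0.4207, -0.4774, 0.3797]
eef_rot: [0.0, 0.987, 0.158, 0.0]
force: [-0.1, 0.2, 0.2]
width: 0.0431
gripper_force: 0.0
clock: 2.9
position: [0.5207, -0.4237, 0.3671]
eef_rot: [-0.0, 0.955, 0.295, -0.0]
force: [0.2, 0.4, -0.7]
width: 0.0428
gripper_force: 0.0
t 2.9 pos [ 0.5207 -0.4237  0.3671] x [ 0.826  0.564 -0.   ] y [ 0.564 -0.826 -0.   ] w 0.04279545665777727 gf 0.0
opener 0.7 [336. 143.  34.  98.] med [ 0.592 -0.395  0.008] zmax 0.01 rect [ 587. -398.] [84. 33.] 36 mean [ 0.59  -0.394]
```

View pics/w1.png

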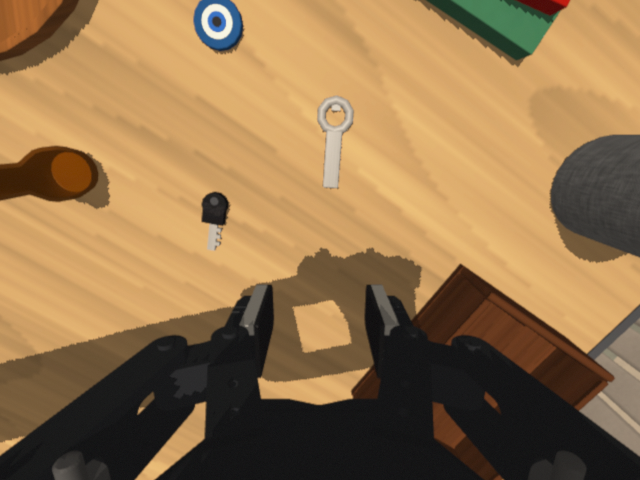

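The opener is at (335,143), almost in line with the tool's x, with its loop away from the gripper. Now I'll compute its axis and the offset.

```bash
cat >> h.py <<'E'
def axis(name,cam,c=None,sign=None):
    c=c or capture(cam);P=cloud(c);d=trace(name,cam)[0];m=d["pixels"]&(c["z_map"]>0);q=P[m]
    q=q[abs(q[:,2]-np.median(q[:,2]))<.012][:,:2]
    mu=q.mean(0);_,_,V=np.linalg.svd(q-mu,full_matrices=False);a=V[0]
    t=(q-mu)@a;n=(q-mu)@V[1]
    mid=mu+a*(t.min()+t.max())/2+V[1]*(n.min()+n.max())/2
    print(name,d["conf"],"mid",mid.round(4),"len",np.ptp(t).round(3),"wid",np.ptp(n).round(3),"yaw",np.degrees(np.arctan2(a[1],a[0])).round(1))
    return mid,a
def to(x,y,z):
    s,r=st();d=r.T@(np.array([x,y,z])-s["position"]);print("tool-axis units",np.round(d/.025,2),"yaw",np.degrees(np.arctan2(r[1,0],r[0,0])).round(1))
E
python3 - <<'E'
from h import *
m,a=axis("opener","wrist");m2,a=axis("opener","top");to(m[0],m[1],.2)
E
```

```text
opener 0.85 mid [ 0.5859 -0.3964] len 0.083 wid 0.033 yaw -149.6
opener 0.88 mid [ 0.5834 -0.3951] len 0.084 wid 0.029 yaw -151.5
t 3.2 pos [ 0.5204 -0.424   0.3672] x [0.828 0.561 0.   ] y [ 0.561 -0.828 -0.   ] w 0.04298749603702433 gf 0.0
tool-axis units [2.78 0.55 6.69] yaw 34.1
```

```bash
python3 -m creep '[[0,0.9,0.18,1,0,0,0],[0,0.9,0.18,1,0,0,0],[0,0.9,0.18,1,0,0,0],[0,0,0,1,0,0,0.75],[0,0,0,1,0,0,0],[0,0,0,1,0,0,0],[0,0,0,0,0,0,0]]'
python3 - <<'E'
from h import *
m,a=axis("opener","wrist");to(m[0],m[1],.176)
E
```

```text
clock: 3.9
position: [0.5824, -0.396, 0.2121]
eef_rot: [-0.004, 0.965, 0.262, -0.003]
force: [0.0, 1.1, -0.2]
width: 0.0424
gripper_force: 0.0
opener 0.93 mid [ 0.5855 -0.3967] len 0.084 wid 0.033 yaw -149.2
t 4.0 pos [ 0.5838 -0.3972  0.217 ] x [ 0.863  0.506 -0.   ] y [ 0.506 -0.863 -0.001] w 0.04276761411877683 gf 0.0
tool-axis units [0.07 0.02 1.64] yaw 30.4
```

```bash
python3 -m creep '[[0,0,0,0.8,0,0,0],[0,0,0,0.82,0,0,0],[0,0,0,0,0,0,0],[-1,0,0,0,0,0,0],[-1,0,0,0,0,0,0],[-1,0,0,0,0,0,0],[-1,0,0,0,0,0,0],[-1,0,0,0,0,0,0]]'; python3 -m creep '[[-1,0,0,-0.5,0,0,0],[-1,0,0,-1,0,0,0],[-1,0,0,-1,0,0,0],[-1,0,0,-1,0,0,0]]'
python3 - <<'E'
from h import *
m,a=axis("opener","wrist");to(.644,.0225,.21)
E
```

```text
clock: 4.8
position: [0.5845, -0.3977, 0.1784]
eef_rot: [0.001, 0.965, 0.262, 0.001]
force: [-0.0, 0.5, 5.1]
width: 0.0121
gripper_force: 59.2
clock: 5.2
position: [0.5837, -0.397, 0.2651]
eef_rot: [-0.0, 0.965, 0.262, -0.0]
force: [-0.1, -0.0, -0.0]
width: 0.0121
gripper_force: 58.6
opener 0.61 mid [ 0.5849 -0.3968] len 0.085 wid 0.033 yaw -149.5
t 5.3 pos [ 0.5851 -0.3981  0.2697] x [0.862 0.506 0.003] y [ 0.506 -0.862  0.008] w 0.011633305924708839 gf 58.65191996097565
tool-axis units [ 10.54 -13.34   2.31] yaw 30.4
```

```bash
python3 -m creep '[[-1,0.75,-0.95,0,0,0,0],[-1,0.75,-0.95,0,0,0,0],[-1,0.75,-0.95,0,0,0,0],[-1,0.75,-0.95,0,0,0,0],[-1,0.75,-0.95,0,0,0,0],[-1,0.75,-0.95,0,0,0,0],[-1,0.75,-0.95,0,0,0,0],[-1,0.75,-0.95,0,0,0,0],[-1,0.75,-0.95,0,0,0,0],[-1,0.75,-0.95,0,0,0,0]]'; python3 -m creep '[[-1,0.75,-0.95,0,0,0,0],[-1,0.75,-0.95,0,0,0,0],[-1,0.75,-0.95,0,0,0,0],[-1,0.75,-0.95,0,0,0,0],[-1,0,0,0.8,0,0,0],[-1,0,0,0,0,0,0],[-1,0,0,0,0,0,0]]'
python3 - <<'E'
from h import *
m,a=axis("opener","wrist");to(.644,.0225,.206);s=sense();print(m-s["position"][:2]);find("wrist",["coaster_yellow","opener"])
E
```

```text
clock: 6.3
position: [0.6248, -0.0961, 0.2625]
eef_rot: [-0.001, 0.965, 0.262, -0.001]
force: [1.0, 0.1, -0.8]
width: 0.012
gripper_force: 58.7
clock: 7.0
position: [0.6413, 0.0223, 0.2425]
eef_rot: [-0.001, 0.965, 0.262, -0.002]
force: [0.2, -0.3, 0.1]
width: 0.0117
gripper_force: 58.7
opener 0.96 mid [0.6421 0.0224] len 0.085 wid 0.033 yaw -149.5
t 7.1 pos [0.642  0.0218 0.2443] x [ 0.863  0.505 -0.   ] y [ 0.505 -0.863 -0.   ] w 0.01193169308976182 gf 58.71642708778381
tool-axis units [0.08 0.01 1.53] yaw 30.3
[0.00011276 0.00059462]
coaster_yellow 0.62 [323. 249. 153. 124.] med [0.656 0.03  0.026] zmax 0.086 rect [652.  24.] [76. 92.] 27 mean [0.655 0.026]
opener 0.93 [317. 295.  74. 171.] med [0.654 0.025 0.074] zmax 0.086 rect [642.  24.] [85. 34.] 25 mean [0.65  0.026]
```

```bash
python3 -m creep '[[-1,0.08,0,0.6,0,0,0],[-1,0,0,0.5,0,0,0],[-1,0,0,0.4,0,0,0],[-1,0,0,0,0,0,0],[-1,0,0,0,0,0,0],[0,0,0,0,0,0,0],[0,0,0,0,0,0,0],[0,0,0,0,0,0,0]]'; python3 -m creep '[[0,0,0,-0.5,0,0,0],[0,0,0,-1,0,0,0],[0,0,0,-1,0,0,0],[0,0,0,-1,0,0,0],[0,0,0,-1,0,0,0]]'
python3 - <<'E'
from h import *
m,a=axis("opener","wrist");axis("opener","top");to(.425,.33,.33);axis("key_white","top");axis("key_white","scene")
E
```

```text
clock: 8.05
position: [0.6438, 0.0234, 0.2069]
eef_rot: [0.0, 0.965, 0.262, 0.0]
force: [-0.6, 0.2, -0.0]
width: 0.0427
gripper_force: 0.0
clock: 8.55
position: [0.6438, 0.0234, 0.3216]
eef_rot: [0.0, 0.965, 0.262, 0.001]
force: [0.5, 0.2, -1.0]
width: 0.0423
gripper_force: 0.0Traceback (most recent call last):
  File "<stdin>", line 2, in <module>
  File "h.py", line 23, in axis
    c=c or capture(cam);P=cloud(c);d=trace(name,cam)[0];m=d["pixels"]&(c["z_map"]>0);q=P[m]
                                     ~~~~~~~~~~~~~~~^^^
IndexError: list index out of range
```

```bash
python3 -m creep '[[0,0,0,0,0,0,-1],[0,0,0,0,0,0,-1],[0,0,0,0,0,0,-1],[0,0,0,0,0,0,-1],[0,0,0,0,0,0,-1],[0,0,0,0,0,0,-1],[0,0,0,0,0,0,-1],[0,0,0,0,0,0,-1],[0,0,0,0,0,0,-1],[0,0,0,0,0,0,-1]]';python3 -m creep '[[0,0,0,0,0,0,-1],[0,0,0,0,0,0,-1],[0,0,0,0,0,0,-1],[0,0,0,0,0,0,-1],[0,0,0,0,0,0,-1],[0,0,0,0,0,0,-1],[0,0,0,0,0,0,-1],[0,0,0,0,0,0,-1],[0,0,0,0,0,0,-1],[0,0,0,0,0,0,-1]]'
python3 - <<'E'
from h import *
for n,k in(("opener","top"),("opener","scene"),("key_white","top"),("key_white","scene")):
    try: axis(n,k)
    except Exception as e: print(n,k,e)
to(.49,.32,.33)
E
```

```text
clock: 9.65
position: [0.6435, 0.0234, 0.3186]
eef_rot: [-0.0, 0.763, 0.647, -0.0]
force: [-0.5, -0.4, -0.9]
width: 0.0425
gripper_force: 0.0
clock: 10.65
position: [0.6435, 0.0234, 0.3186]
eef_rot: [-0.0, 0.418, 0.909, -0.0]
force: [1.1, -0.2, -0.9]
width: 0.0425
gripper_force: 0.0
opener top list index out of range
opener 0.68 mid [0.6435 0.023 ] len 0.084 wid 0.035 yaw 30.9
key_white 0.52 mid [0.4569 0.3561] len 0.06 wid 0.028 yaw 141.2
key_white 0.89 mid [0.457  0.3525] len 0.056 wid 0.024 yaw -40.1
t 11.05 pos [0.6437 0.0234 0.3191] x [-0.648  0.762  0.   ] y [ 0.762  0.648 -0.   ] w 0.042527022992245304 gf 0.0
tool-axis units [13.02  3.   -0.43] yaw 130.4
```

```bash
python3 -m creep '[[0,1,0.23,0,0,0,0],[0,1,0.23,0,0,0,0],[0,1,0.23,0,0,0,0],[0,1,0.23,0,0,0,0],[0,1,0.23,0,0,0,0],[0,1,0.23,0,0,0,0],[0,1,0.23,0,0,0,0],[0,1,0.23,0,0,0,0],[0,1,0.23,0,0,0,0],[0,1,0.23,0,0,0,0]]';python3 -m creep '[[0,1,0.23,0,0,0,0],[0,1,0.23,0,0,0,-1],[0,1,0.23,0,0,0,-1],[0,0,0,0,0,0,0],[0,0,0,0,0,0,0]]'
python3 - <<'E'
from h import *
m,a=axis("key_white","wrist");to(m[0],m[1],.21);save(capture("wrist"),"w2")
E
```

```text
clock: 12.05
position: [0.525, 0.252, 0.3193]
eef_rot: [0.0, 0.42, 0.908, 0.0]
force: [-0.3, -0.5, 0.6]
width: 0.0426
gripper_force: 0.0
clock: 12.55
position: [0.488, 0.3185, 0.3193]
eef_rot: [0.0, 0.339, 0.941, -0.0]
force: [0.1, 0.2, 0.9]
width: 0.043
gripper_force: 0.0
key_white 0.91 mid [0.4563 0.3528] len 0.061 wid 0.024 yaw -38.2
t 12.65 pos [0.4885 0.3177 0.3193] x [-0.77   0.639 -0.   ] y [0.639 0.77  0.   ] w 0.04284703442265871 gf 0.0
tool-axis units [1.89 0.26 4.37] yaw 140.3
```

View pics/w2.png

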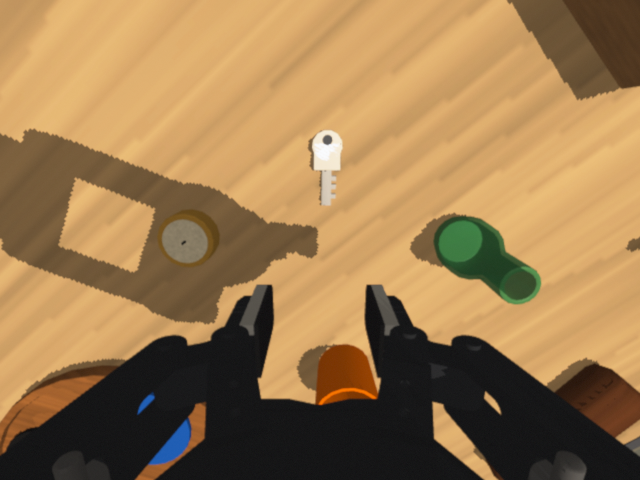

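The key is at (327,165), in line with the tool's x, with its head pointing away. Next I descend and grip.

```bash
python3 -m creep '[[0,0.95,0.13,1,0,0,0],[0,0.95,0.13,1,0,0,-0.2],[0,0,0,1,0,0,0],[0,0,0,1,0,0,0],[0,0,0,0,0,0,0]]'
python3 - <<'E'
from h import *
m,a=axis("key_white","wrist");to(m[0],m[1],.177)
E
```

```text
clock: 13.2
position: [0.4544, 0.352, 0.215]
eef_rot: [-0.003, 0.331, 0.944, -0.003]
force: [-0.3, -0.5, -0.4]
width: 0.0427
gripper_force: 0.0
key_white 0.79 mid [0.4577 0.3528] len 0.065 wid 0.026 yaw -37.6
t 13.3 pos [0.4561 0.353  0.2193] x [-0.781  0.625  0.   ] y [ 0.625  0.781 -0.001] w 0.04247875875564483 gf 0.0
tool-axis units [-0.06  0.03  1.69] yaw 141.3
```

```bash
python3 -m creep '[[0,0,0,0.8,0,0,-0.1],[0,0,0,0.88,0,0,0],[0,0,0,0,0,0,0],[-1,0,0,0,0,0,0],[-1,0,0,0,0,0,0],[-1,0,0,0,0,0,0],[-1,0,0,0,0,0,0],[-1,0,0,0,0,0,0]]'; python3 -m creep '[[-1,0,0,-0.5,0,0,0],[-1,0,0,-1,0,0,0],[-1,0,0,-1,0,0,0],[-1,0,0,-1,0,0,0]]'
python3 - <<'E'
from h import *
m,a=axis("key_white","wrist");s=sense();print(m-s["position"][:2]);to(.5365,.055,.21);c=capture("wrist");save(c,"w3")
E
```

```text
clock: 14.1
position: [0.4567, 0.3541, 0.1796]
eef_rot: [0.001, 0.326, 0.945, 0.001]
force: [0.8, -1.6, 5.4]
width: 0.0174
gripper_force: 59.0
clock: 14.5
position: [0.4555, 0.3535, 0.2663]
eef_rot: [0.0, 0.326, 0.945, 0.0]
force: [0.3, 0.1, 0.6]
width: 0.0176
gripper_force: 58.6
key_white 0.58 mid [0.4554 0.3544] len 0.062 wid 0.024 yaw -36.1
[-1.5750965e-03 -5.8151640e-05]
t 14.6 pos [0.457  0.3544 0.2701] x [-0.787  0.617 -0.003] y [0.617 0.787 0.008] w 0.01770800620218215 gf 58.65683734416962
tool-axis units [-9.88 -7.49  2.37] yaw 141.9
```

View pics/w3.png

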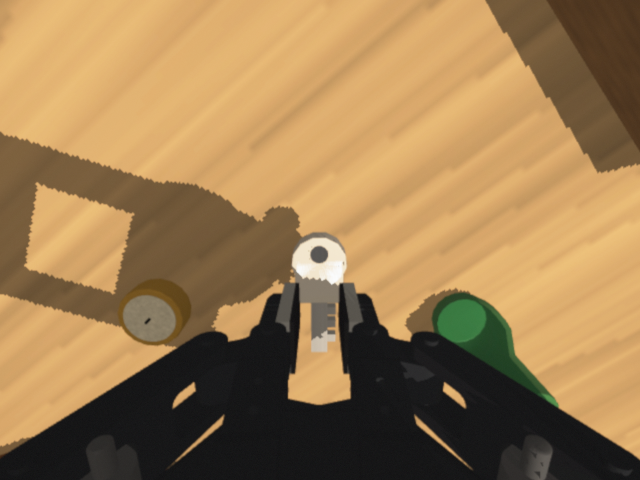

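The key is held level between the pads, seen at (320,300). I'll carry it to the blue coaster.

```bash
python3 -m creep '[[-1,-0.99,-0.75,0,0,0,0],[-1,-0.99,-0.75,0,0,0,0],[-1,-0.99,-0.75,0,0,0,0],[-1,-0.99,-0.75,0,0,0,0],[-1,-0.99,-0.75,0,0,0,0],[-1,-0.99,-0.75,0,0,0,0],[-1,-0.99,-0.75,0,0,0,0],[-1,-0.99,-0.75,0,0,0,0],[-1,-0.99,-0.75,0,0,0,0],[-1,-0.97,-0.75,0,0,0,0]]'; python3 -m creep '[[-1,0,0,0.8,0,0,0],[-1,0,0,0,0,0,0],[-1,0,0,0,0,0,0]]'
python3 - <<'E'
from h import *
m,a=axis("key_white","wrist");s=sense();print(m-s["position"][:2]);to(.5365,.055,.2075)
E
```

```text
clock: 15.65
position: [0.5338, 0.0524, 0.2632]
eef_rot: [-0.001, 0.326, 0.945, -0.0]
force: [0.5, -0.3, 0.1]
width: 0.0182
gripper_force: 58.7
clock: 15.95
position: [0.5335, 0.0537, 0.2433]
eef_rot: [-0.002, 0.326, 0.945, -0.0]
force: [0.2, 0.6, -1.5]
width: 0.0179
gripper_force: 58.7Traceback (most recent call last):
  File "<stdin>", line 2, in <module>
  File "h.py", line 23, in axis
    c=c or capture(cam);P=cloud(c);d=trace(name,cam)[0];m=d["pixels"]&(c["z_map"]>0);q=P[m]
                                     ~~~~~~~~~~~~~~~^^^
IndexError: list index out of range
```

```bash
python3 -m creep '[[-1,-0.06,0.12,0.6,0,0,0],[-1,0,0,0.5,0,0,0],[-1,0,0,0.34,0,0,0],[-1,0,0,0,0,0,0],[-1,0,0,0,0,0,0],[0,0,0,0,0,0,0],[0,0,0,0,0,0,0],[0,0,0,0,0,0,0]]'; python3 -m creep '[[1,0,0,-0.5,0,0,0],[1,0,0,-1,0,0,0],[1,0,0,-1,0,0,0],[1,0,0,-1,0,0,0],[1,0,0,-1,0,0,0]]'
python3 - <<'E'
from h import *
for n,k in(("key_white","wrist"),("key_white","scene"),("key_white","scene"),("coaster_blue","scene")):
    try: axis(n,k)
    except Exception as e: print(n,k,e)
to(.62,.185,.34)
E
```

```text
clock: 16.85
position: [0.5375, 0.055, 0.2091]
eef_rot: [0.0, 0.326, 0.945, 0.0]
force: [0.1, 0.1, -0.2]
width: 0.043
gripper_force: 0.0
clock: 17.35
position: [0.5373, 0.055, 0.3235]
eef_rot: [0.001, 0.326, 0.945, 0.0]
force: [-1.0, 0.2, -0.1]
width: 0.085
gripper_force: 0.0
key_white 0.91 mid [0.5375 0.0554] len 0.063 wid 0.025 yaw -35.7
key_white 0.61 mid [0.5337 0.0538] len 0.06 wid 0.032 yaw -36.7
key_white 0.77 mid [0.5373 0.0555] len 0.06 wid 0.023 yaw -39.3
coaster_blue 0.98 mid [0.534  0.0525] len 0.093 wid 0.091 yaw 59.9
t 17.75 pos [0.5369 0.055  0.3196] x [-0.787  0.617  0.002] y [ 0.617  0.787 -0.002] w 0.08580980533314975 gf 0.0
tool-axis units [ 0.59  6.14 -0.82] yaw 141.9
```

```bash
cat >> h.py <<'E'
def ring(name,cam,z0,z1):
    c=capture(cam);P=cloud(c)
    for d in trace(name,cam)[:1]:
        m=d["pixels"]&(c["z_map"]>0);q=P[m];q=q[(q[:,2]>z0)&(q[:,2]<z1)][:,:2]
        (x,y),r=cv2.minEnclosingCircle((q*1000).astype(np.float32))
        A=np.c_[q,np.ones(len(q))];s=np.linalg.lstsq(A,(q**2).sum(1),rcond=None)[0]
        print(name,d["conf"],"ztop",P[m][:,2].max().round(3),"n",len(q),"enc",round(x),round(y),round(r,1),"lsq",(s[:2]*500).round(1),"r",(1000*np.sqrt(s[2]+(s[:2]**2).sum()/4)).round(1))
E
python3 -m creep '[[1,-0.08,1,-0.08,0,0,0],[1,-0.08,1,-0.08,0,0,0],[1,-0.08,1,-0.08,0,0,0],[1,-0.08,1,-0.08,0,0,0],[1,-0.08,1,-0.08,0,0,0],[1,-0.08,1,-0.08,0,0,0],[1,-0.08,1,-0.08,0,0,0],[1,-0.08,1,-0.08,0,0,0],[1,0,0.1,0,0,0,0],[1,0,0,0,0,0,0]]'
python3 - <<'E'
from h import *
ring("cup","wrist",.055,.075);ring("cup","top",.058,.075);ring("cup","scene",.058,.075);ring("vase_green","wrist",.015,.036)
ring("vase_green","wrist",.09,.11)
to(.62,.247,.21);save(capture("wrist"),"w4")
E
```

```text
clock: 18.75
position: [0.6747, 0.2046, 0.3357]
eef_rot: [-0.001, 0.326, 0.945, -0.001]
force: [-1.2, -0.3, 0.1]
width: 0.0854
gripper_force: 0.0
cup 0.89 ztop 0.067 n 1485 enc 619 241 28.7 lsq [619.3 241.3] r 26.6
cup 0.68 ztop 0.069 n 260 enc 619 242 29.1 lsq [619.2 242.1] r 27.2
t 19.25 pos [0.6748 0.2042 0.3374] x [-0.787  0.617 -0.   ] y [0.617 0.787 0.   ] w 0.08521194109141379 gf 0.0
tool-axis units [ 2.78 -0.01  5.1 ] yaw 141.9
```

View pics/w4.png

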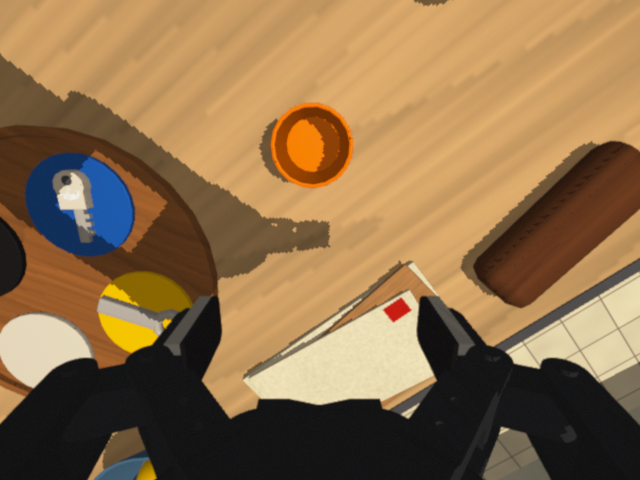

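The cup's rim is at (312,145), clear all round, and the placed key and opener look right on their coasters. Now I grip the cup.

```bash
python3 -m creep '[[1,0.9,-0.07,0.7,0,0,0],[1,0.9,-0.07,0.7,0,0,0],[1,0.87,-0.07,0.3,0,0,0],[1,0,0,1,0,0,0],[1,0,0,1,0,0,0],[1,0,0,1,0,0,0],[1,0,0,1,0,0,0],[1,0,0,0,0,0,0]]'; python3 -m creep '[[-1,0,0,0,0,0,0],[-1,0,0,0,0,0,0],[-1,0,0,0,0,0,0],[-1,0,0,0,0,0,0]]';python3 -m creep '[[-1,0,0,-0.5,0,0,0],[-1,0,0,-1,0,0,0],[-1,0,0,-1,0,0,0],[-1,0,0,-0.5,0,0,0],[-1,0,0,0,0,0,0]]'
python3 - <<'E'
from h import *
to(.505,-.0535,.225)
ring("cup","wrist",.12,.16);c=capture("wrist");save(c,"w5")
E
```

```text
clock: 20.1
position: [0.6171, 0.241, 0.1902]
eef_rot: [-0.003, 0.326, 0.945, -0.002]
force: [-0.3, -0.3, -0.7]
width: 0.0857
gripper_force: 0.0
clock: 20.5
position: [0.6201, 0.2417, 0.1972]
eef_rot: [0.002, 0.326, 0.945, 0.001]
force: [-0.8, -1.8, 5.1]
width: 0.0554
gripper_force: 63.7
clock: 21.0
position: [0.62, 0.2418, 0.273]
eef_rot: [0.002, 0.326, 0.945, 0.002]
force: [0.1, 0.4, -1.2]
width: 0.0556
gripper_force: 63.6
t 21.0 pos [0.62   0.2418 0.273 ] x [-0.787  0.617 -0.003] y [0.617 0.787 0.004] w 0.055586432061520925 gf 63.63739550294035
tool-axis units [ -3.66 -12.14   1.88] yaw 141.9
cup 0.83 ztop 0.143 n 10610 enc 620 243 29.1 lsq [619.1 243.1] r 26.5
```

View pics/w5.png

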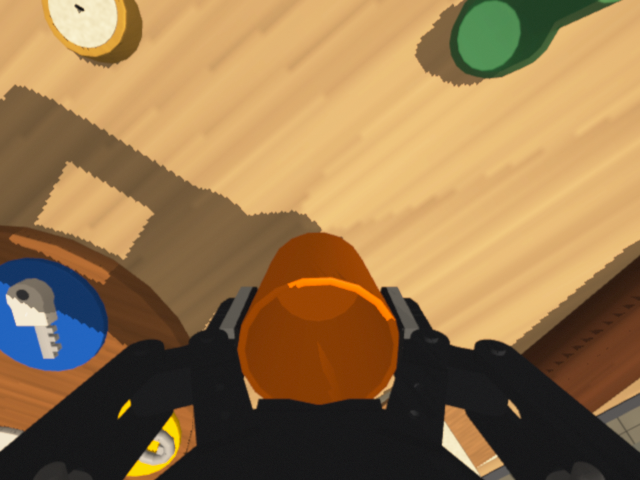

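The cup is held upright at (318,340). I'll carry it to the black coaster.

```bash
python3 -m creep '[[-1,-0.28,-0.93,0,0,0,0],[-1,-0.28,-0.93,0,0,0,0],[-1,-0.28,-0.93,0,0,0,0],[-1,-0.28,-0.93,0,0,0,0],[-1,-0.28,-0.93,0,0,0,0],[-1,-0.28,-0.93,0,0,0,0],[-1,-0.28,-0.93,0,0,0,0],[-1,-0.28,-0.93,0,0,0,0],[-1,-0.28,-0.93,0,0,0,0],[-1,-0.28,-0.93,0,0,0,0]]';python3 -m creep '[[-1,-0.28,-0.93,0,0,0,0],[-1,-0.28,-0.93,0,0,0,0],[-1,-0.28,-0.93,0,0,0,0],[-1,0,0,0.6,0,0,0],[-1,0,0,0,0,0,0],[-1,0,0,0,0,0,0]]'
python3 - <<'E'
from h import *
to(.505,-.0535,.2245)
E
```

```text
clock: 22.15
position: [0.5296, 0.0146, 0.2678]
eef_rot: [-0.002, 0.326, 0.945, -0.0]
force: [-0.2, 0.0, -0.7]
width: 0.0557
gripper_force: 63.7
clock: 22.75
position: [0.5038, -0.0518, 0.253]
eef_rot: [-0.002, 0.326, 0.945, 0.0]
force: [0.0, 0.0, -1.0]
width: 0.0552
gripper_force: 63.8
t 22.75 pos [ 0.5038 -0.0518  0.253 ] x [-0.787  0.617  0.003] y [ 0.617  0.787 -0.001] w 0.05522958236508087 gf 63.80455375273037
tool-axis units [-0.08 -0.02  1.14] yaw 141.9
```

```bash
python3 -m creep '[[-1,-0.08,-0.02,0.5,0,0,0],[-1,0,0,0.4,0,0,0],[-1,0,0,0.24,0,0,0],[-1,0,0,0,0,0,0],[-1,0,0,0,0,0,0],[1,0,0,0,0,0,0],[1,0,0,0,0,0,0],[1,0,0,0,0,0,0]]'; python3 -m creep '[[1,0,0,-0.4,0,0,0],[1,0,0,-1,0,0,0],[1,0,0,-1,0,0,0],[1,0,0,-1,0,0,0],[1,0,0,-1,0,0,0]]'
python3 - <<'E'
from h import *
ring("cup","wrist",.08,.1);ring("cup","scene",.083,.1);ring("coaster_black","scene",.02,.03)
for k in("top","scene"):ring("vase_green",k,.09,.11);ring("vase_green",k,.015,.036)
to(.584,.404,.34)
E
```

```text
clock: 23.55
position: [0.5058, -0.0542, 0.2268]
eef_rot: [0.001, 0.326, 0.945, 0.0]
force: [-0.1, 0.1, -0.5]
width: 0.0854
gripper_force: 0.0
clock: 24.05
position: [0.5055, -0.0541, 0.3383]
eef_rot: [0.001, 0.326, 0.945, 0.0]
force: [0.5, 0.2, -0.1]
width: 0.0856
gripper_force: 0.0
cup 0.59 ztop 0.093 n 1762 enc 505 -55 29.0 lsq [503.9 -54.2] r 26.8
cup 0.56 ztop 0.093 n 199 enc 504 -53 29.5 lsq [504.6 -53.3] r 27.0
vase_green 0.85 ztop 0.103 n 91 enc 578 405 13.7 lsq [578.2 404.3] r 11.5
vase_green 0.8 ztop 0.103 n 97 enc 578 404 24.6 lsq [578. 404.] r 23.0
vase_green 0.95 ztop 0.103 n 180 enc 578 404 13.2 lsq [578.9 403.9] r 11.2
vase_green 0.89 ztop 0.103 n 172 enc 578 404 24.7 lsq [578.5 403.7] r 23.5
t 24.75 pos [ 0.5055 -0.0541  0.3358] x [-0.787  0.617  0.001] y [ 0.617  0.787 -0.   ] w 0.08529545311339902 gf 0.0
tool-axis units [ 8.83 16.36 -0.17] yaw 141.9
```

Cup placed (the scene and wrist fits agree to about 1 mm). On to the green vase, at (0.578, 0.404).

```bash
python3 -m creep '[[0.4,0.53,0.95,0,0,0,0],[0.4,0.53,0.95,0,0,0,0],[0.4,0.53,0.95,0,0,0,0],[0.4,0.53,0.95,0,0,0,0],[0.4,0.53,0.95,0,0,0,0],[0.4,0.53,0.95,0,0,0,0],[0.4,0.53,0.95,0,0,0,0],[0.4,0.53,0.95,0,0,0,0],[0.4,0.53,0.95,0,0,0,0],[0.4,0.53,0.95,0,0,0,0]]';python3 -m creep '[[0.4,0.53,0.95,0,0,0,0],[0.4,0.53,0.95,0,0,0,0],[0.4,0.53,0.95,0,0,0,0],[0.4,0.53,0.95,0,0,0,0],[0.4,0.53,0.95,0,0,0,0],[0.4,0.53,0.95,0,0,0,0],[0.4,0.5,0.95,0,0,0,0],[0.4,0,0,0,0,0,0],[0.4,0,0,0,0,0,0]]'
python3 - <<'E'
from h import *
ring("vase_green","wrist",.09,.11)
to(.578,.404,.233);save(capture("wrist"),"w6")
E
```

```text
clock: 25.75
position: [0.5479, 0.2158, 0.3361]
eef_rot: [-0.0, 0.326, 0.945, -0.0]
force: [0.2, -0.5, -0.2]
width: 0.0602
gripper_force: 0.0
clock: 26.65
position: [0.5779, 0.4024, 0.3357]
eef_rot: [-0.0, 0.326, 0.945, -0.0]
force: [-0.3, 0.5, -0.6]
width: 0.0599
gripper_force: 0.0
vase_green 0.77 ztop 0.102 n 798 enc 578 404 12.9 lsq [577.7 403.9] r 11.1
t 26.75 pos [0.578  0.4014 0.3359] x [-0.787  0.617  0.   ] y [ 0.617  0.787 -0.001] w 0.059678862804260484 gf 0.0
tool-axis units [0.06 0.08 4.12] yaw 141.9
```

View pics/w6.png

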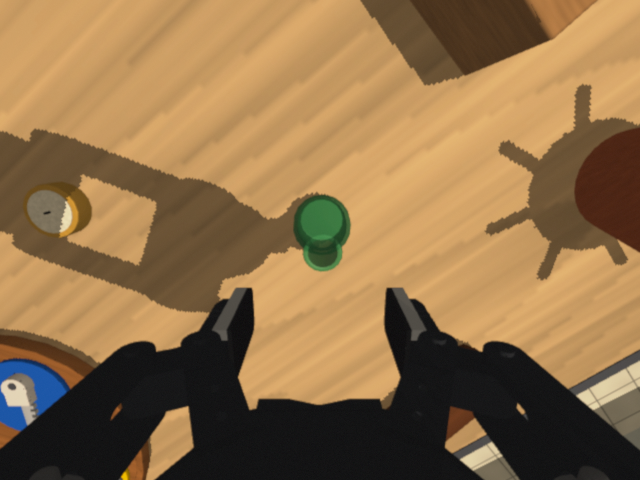

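The vase is centred between the fingers at (322,235), and everything else is well clear. Descend, grip, lift.

```bash
python3 -m creep '[[0.4,0.06,0.08,0.8,0,0,0],[0.4,0,0,0.9,0,0,0],[0.4,0,0,0.9,0,0,0],[0.4,0,0,0.8,0,0,0],[0.4,0,0,0.7,0,0,0],[0.4,0,0,0,0,0,0],[0.4,0,0,0,0,0,0]]';python3 -m creep '[[-1,0,0,0,0,0,0],[-1,0,0,0,0,0,0],[-1,0,0,0,0,0,0],[-1,0,0,0,0,0,0],[-1,0,0,0,0,0,0]]'; python3 -m creep '[[-1,0,0,-0.4,0,0,0],[-1,0,0,-1,0,0,0],[-1,0,0,-1,0,0,0],[-1,0,0,-1,0,0,0],[-1,0,0,-1,0,0,0],[-1,0,0,0,0,0,0]]'
python3 - <<'E'
from h import *
to(.613,-.0855,.27);save(capture("scene"),"s2");ring("vase_green","scene",.12,.14)
E
```

```text
clock: 27.5
position: [0.5782, 0.4043, 0.2338]
eef_rot: [-0.0, 0.327, 0.945, -0.0]
force: [-0.6, 0.5, -0.4]
width: 0.0597
gripper_force: 0.0
clock: 28.0
position: [0.5786, 0.405, 0.2355]
eef_rot: [0.001, 0.326, 0.945, 0.001]
force: [-1.1, -0.8, 6.2]
width: 0.0249
gripper_force: 58.8
clock: 28.6
position: [0.5788, 0.4052, 0.3488]
eef_rot: [0.003, 0.326, 0.945, 0.003]
force: [0.3, 0.1, -1.0]
width: 0.0247
gripper_force: 59.1
t 28.6 pos [0.5788 0.4052 0.3488] x [-0.787  0.617 -0.003] y [0.617 0.787 0.007] w 0.02470471803160546 gf 59.05113860964775
tool-axis units [-13.18 -14.63   3.08] yaw 141.9
vase_green 0.92 ztop 0.213 n 166 enc 585 405 23.4 lsq [578.5 404.7] r 24.1
```

View pics/s2.png

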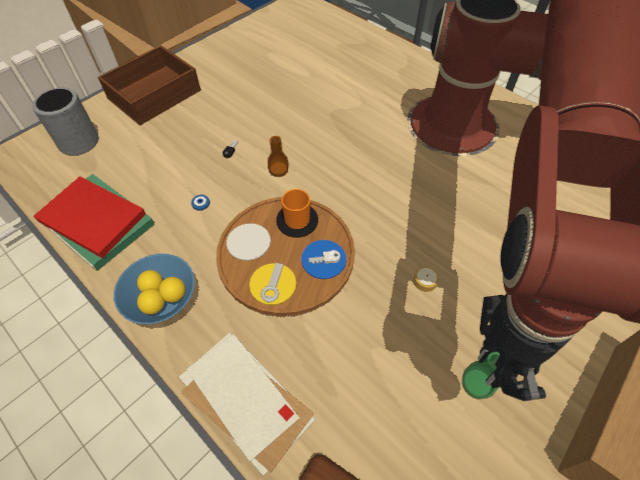

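The vase is lifted and upright at (480,378); the cup, key and opener sit well on their coasters. I'll carry it to white.

```bash
python3 -m creep '[[-1,-0.5,-0.5,0,0,0,0],[-1,-0.88,-0.97,0,0,0,0],[-1,-0.88,-0.97,0,0,0,0],[-1,-0.88,-0.97,0,0,0,0],[-1,-0.88,-0.97,0,0,0,0],[-1,-0.88,-0.97,0,0,0,0],[-1,-0.88,-0.97,0,0,0,0],[-1,-0.88,-0.97,0,0,0,0],[-1,-0.88,-0.97,0,0,0,0],[-1,-0.88,-0.97,0,0,0,0]]';python3 -m creep '[[-1,-0.88,-0.97,0,0,0,0],[-1,-0.88,-0.97,0,0,0,0],[-1,-0.88,-0.97,0,0,0,0],[-1,-0.88,-0.97,0,0,0,0],[-1,-0.88,-0.97,0,0,0,0],[-1,-0.36,-0.55,0.5,0,0,0],[-1,0,0,1,0,0,0],[-1,0,0,0.5,0,0,0],[-1,0,0,0,0,0,0],[-1,0,0,0,0,0,0]]'
python3 - <<'E'
from h import *
to(.613,-.0855,.2625);ring("vase_green","scene",.075,.12)
E
```

```text
clock: 29.75
position: [0.6005, 0.091, 0.3414]
eef_rot: [-0.002, 0.327, 0.945, -0.001]
force: [-0.3, 0.6, -1.5]
width: 0.0247
gripper_force: 59.1
clock: 30.75
position: [0.6114, -0.0859, 0.2929]
eef_rot: [-0.001, 0.326, 0.945, -0.0]
force: [0.3, -0.3, -0.4]
width: 0.0247
gripper_force: 59.1
t 30.75 pos [ 0.6114 -0.0859  0.2929] x [-0.787  0.616  0.001] y [ 0.616  0.787 -0.001] w 0.02466268610956909 gf 59.10879425704479
tool-axis units [-0.04  0.05  1.22] yaw 141.9
vase_green 0.64 ztop 0.146 n 426 enc 611 -84 24.7 lsq [612.7 -82.7] r 18.7
```

```bash
python3 -m creep '[[-1,-0.04,0.05,0.5,0,0,0],[-1,0,0,0.4,0,0,0],[-1,0,0,0.32,0,0,0],[-1,0,0,0,0,0,0],[-1,0,0,0,0,0,0],[0.4,0,0,0,0,0,0],[0.4,0,0,0,0,0,0],[0.4,0,0,0,0,0,0]]'; python3 -m creep '[[0.4,0,0,-0.4,0,0,0],[0.4,0,0,-1,0,0,0],[0.4,0,0,-1,0,0,0],[0.4,0,0,-1,0,0,0],[0.4,0,0,-1,0,0,0],[0.4,-1,0.5,-1,0,0,0],[0.4,-1,0.5,-1,0,0,0],[0.4,0,0,0,0,0,0],[0.4,0,0,0,0,0,0]]'
python3 - <<'E'
from h import *
for k in("top","scene"):
    for n,a,b in(("vase_green",.115,.14),("vase_green",.04,.062),("cup",.083,.1),("vase_amber",.09,.11)):
        try: ring(n,k,a,b)
        except Exception as e: print(n,k,"-")
    for n in("key_white","opener","key_black"):
        try: axis(n,k)
        except Exception as e: print(n,k,"-")
save(capture("scene"),"s3");st()
E
```

```text
clock: 31.65
position: [0.6134, -0.0862, 0.2637]
eef_rot: [0.0, 0.326, 0.945, 0.0]
force: [0.2, -0.5, -0.9]
width: 0.0601
gripper_force: 0.0
clock: 32.55
position: [0.6681, -0.0973, 0.4242]
eef_rot: [0.001, 0.326, 0.945, 0.0]
force: [-0.5, 0.2, -0.7]
width: 0.06
gripper_force: 0.0
vase_green 0.73 ztop 0.573 n 0 enc 0 0 0.0 lsq [0. 0.] r 0.0
cup 0.59 ztop 0.558 n 0 enc 0 0 0.0 lsq [0. 0.] r 0.0
vase_amber 0.56 ztop 0.103 n 76 enc 421 -202 13.3 lsq [ 420.7 -201.3] r 11.3
key_white 0.54 mid [0.5376 0.0577] len 0.061 wid 0.025 yaw 145.0
opener 0.87 mid [0.6439 0.0255] len 0.081 wid 0.032 yaw -149.3
key_black 0.8 mid [ 0.4548 -0.3404] len 0.06 wid 0.028 yaw -155.5
vase_green 0.7 ztop 0.127 n 120 enc 613 -86 13.4 lsq [613.2 -85. ] r 11.2
vase_green 0.89 ztop 0.128 n 169 enc 613 -85 24.7 lsq [612.7 -86.1] r 23.9
cup 0.64 ztop 0.094 n 225 enc 504 -54 30.1 lsq [504.3 -53.4] r 27.1
vase_amber 0.92 ztop 0.102 n 94 enc 421 -201 14.4 lsq [ 420.6 -202.2] r 11.3
key_white 0.7 mid [0.5356 0.0576] len 0.054 wid 0.023 yaw -38.1
opener 0.83 mid [0.6438 0.0246] len 0.081 wid 0.032 yaw 30.1
key_black 0.73 mid [ 0.4551 -0.3424] len 0.06 wid 0.03 yaw 29.5
t 34.0 pos [ 0.668  -0.0973  0.4232] x [-0.787  0.617 -0.   ] y [0.617 0.787 0.   ] w 0.059565095861541684 gf 0.0
```

View pics/s3.png

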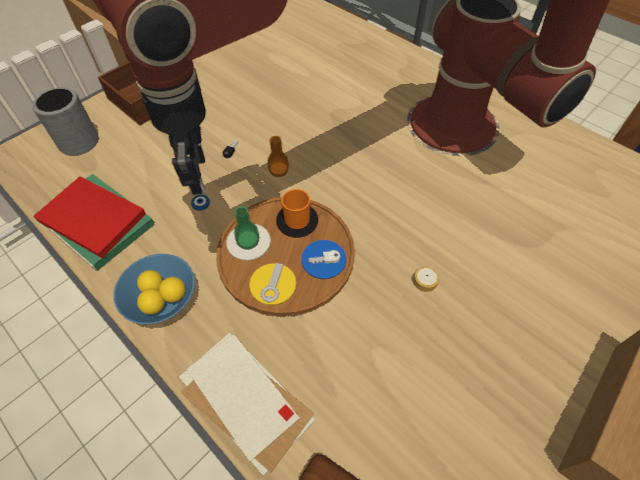

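All four are in place: vase (247,228), cup (296,208), key (325,258), opener (272,283). The amber vase and black key haven't moved, and the robot is clear.

```bash
python3 -c "
from plant import workorder
print(workorder.sign_off())"
```

```text
the job is handed in; nothing more can be done
None
```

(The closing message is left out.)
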